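# Level the shelf and keep the spirit level pressed on it

## Robot

A 7-joint arm with a two-finger parallel gripper is mounted at the origin on a cart in front of the work surface, level with it; the furniture and walls round the work are solid. World frame = base frame: x ahead of the robot, y to its left, z up, the work surface at z = 0. Lengths are in mm, angles in rad, forces in N, time in s.
With the tool pointing down it reaches from about 400 to 875 mm from the base axis. Payload 4.4 kg.
Tool frame: the origin (TCP) lies at the very end of the fingers, on their centre line; the grasp point (between the pads) lies 19 mm behind it; z points along the fingers, y is the line along which they close (so a half turn about z gives the same grasp; the last joint's range is limited). The gripper opens to 85 mm and grips with 20 to 120 N. Pads are 22 mm wide; open, the fingers measure 114 mm over their backs; the gripper's body (76 mm by 85 mm) begins 54 mm behind the grasp point. The pads swing forward as they close: fully open they stand 13 mm farther back than shut.
Start: joints at [-1.306, 0.628, 0.038, 1.517, -0.027, 0.996, -0.02], TCP at [211.096, 614.781, 231.313] pointing down, gripper open.
Joint ranges: [-3.06, 3.06], [-0.37, 2.12], [-1.25, 1.32], [0.18, 2.47], [-1.1, 4.24], [0.23, 1.98], [-2.94, 2.94]. Speed limits (rad/s): [2.57, 2.57, 3.14, 3.14, 3.14, 3.14, 3.14].

## Interface

Orientations are given as [roll, pitch, yaw] about the fixed x, y, z axes, in that order (R = Rz(yaw) Ry(pitch) Rx(roll)).
In Python, from cell import read_state, get_image, camera_params, finish_job gives the robot as it stands.
- The arm moves only by the tool arm_command, never from a script. Its argument "deltas" is a list of rows, each an object of numbers: "dx", "dy", "dz": the shift along the world's x, y, z in m; "yaw": the turn about the world's z in degrees; "jaw": the opening, from 0 (shut) to 1 (fully open). A call has 1 to 20 rows; each row is the pose to reach, as a shift and turn from the pose commanded when the call began; what a row does not reach only later rows make up. A row lasts 1/10 s, in which the tool goes at most 50 mm and 8.59 degrees, less where a joint would pass 70% of its speed; a pose out of reach is approached as far as the arm can. A call with a gripper value outside its range is refused whole. The fingers move at their own pace and stop on an object; the grip force is fixed at half the most. Time passes only in rows, so rows that repeat a pose let the fingers close. It gives the time, the measured TCP pose, the force, the opening and the grip force at its end, in the units of the state.
- read_state(): the state, without advancing time (a new reading comes with each control period).
- get_image(name): name is "scene" or "top"; returns (picture, depth): 420x560x3 uint8, red, green, blue; 420x560 float32, mm along the optical axis (not along the pixel's ray), 0 where there is no reading.
- camera_params(name): a dict with "camera_matrix" (3x3 intrinsics, pixels), "extrinsics" (4x4, takes a point from camera to world coordinates). Camera axes: x right, y down, z forward; pixel columns grow to the right and rows downward; lengths in mm; the calibration is good to about 2 mm. A picture is of the moment at which its call begins. camera_params takes no time and is no camera call.
- finish_job(): hands the job in; it is judged then, once.
The state is a dict: "clock": time; "qpos": joint angles; "qd": joint speeds; "tau": joint torques, N m; "eef_pos": TCP position; "tool_rot": TCP orientation; "force": force on the tool from outside, world axes, zero at the start; "torque": the same for the moment, N m; "width": finger opening in mm; "gripper_force": force on a finger pad.
Only numpy, scipy, OpenCV 4.12 (cv2) and the standard library are available. Lean on these libraries where they do the work, as an engineer would, in place of code of your own. Each camera call takes 0.05 s, during which the arm holds its last target. There are 200 camera calls.

## Task

Stand the pocket spirit level upright on the small shelf, lengthwise along it, and let go. Then turn the wing knob of the shelf's levelling foot until the bubble sits between the two lines. Finish by pressing the level down on the shelf with a firm but moderate push from above (about 10 N), and end the job still pressing it so, with the bubble between the lines; leave the wooden offcut, the tape measure and the white trunking piece alone.

Things in the scene. Friction and masses are not known exactly. Their poses are not given: they have to be found in the camera images.
- level: pocket spirit level, plain aluminium bar with black end caps, 160 long (x) x 22 wide (y) x 46 high (z) mm, 0.3 kg; origin at the centre of its underside. Stands upright on the bench near the robot. A clear vial over a green strip lies along the middle 70 mm of its top. Grip it across the 22 mm width anywhere; its top is solid 40 to 75 mm from the middle, good for pressing
- bubble (a joint): place of the pale bubble along the level's x, m, 0 in the vial's middle; it drifts to the higher end, 0.4 mm per mrad of slope, and settles in about 1.5 s. The two black lines are 21.6 mm apart and the bubble is 14 mm long: it is between the lines within 3 mm of the middle
- shelf_mid (a point): middle of the upper face of the small plywood shelf where the level shall stand; face 225 mm long (x, pointing to the pivot end, away from the foot), 66 mm wide (y), z square to it; about 61 mm above the bench when level. It tilts about a level pivot 100 mm in +x and 14 mm under this point; at the start the foot end hangs low by 0.02 to 0.05 rad
- foot_grip (a point): middle of the black wing knob on the levelling foot's screw (upright within 0.03 rad), 150 mm in -x from the shelf's middle, on its centre line; a bar 46 long (x) x 12 thick (y) x 28 high (z) mm, its middle about 102 mm above the bench; grip it across the 12 mm from above. It keeps its height while the shelf climbs the screw; the shelf's tongue and nut below it reach up to 72 mm above the bench
- foot (a joint): turn of the wing knob, rad; grows clockwise seen from above, which raises the shelf's foot end by 15.3 mrad of slope per rad; range -1.2 to 4.6, starts at -0.5 to 0.5. Stays where it is left (friction 0.15 N m). The turn needed differs each time (1.3 to 3.1 rad): read the bubble
- offcut_6: wooden offcut 38x131x38 mm on the bench, to the right of the shelf, origin at the centre of its underside; leave alone
- tape_measure: tape measure 35x91x64 mm standing on the bench left of the shelf's far end, origin at the centre of its underside; leave alone
- trunking: white trunking offcut 30x190x12 mm on the bench at the left, origin at the centre of its underside; leave alone

How it is judged:
By the outcome, as a careful person would: the job done as asked, in the order asked, and still so for the second after the job is handed in, while the arm keeps its last pose, push and grip.
It also fails if it takes over 72 s, if anything falls off the work surface, if the arm or the gripper's body presses on something with over 40 N, if the wrist force passes 120 N, or if a joint passes its speed limit or range.

## Working session

There is one attempt and no reset: what is moved stays moved. The work goes in short steps, Python scripts to look and compute and a tool call to move; the robot and the scene stay as the last step left them, time stands still between calls to the robot, and variables do not carry over. Pictures are saved under pics/ and viewed, at most 10 in all, crops included, and the job is handed in when it is done.

Besides the shell and the picture viewer there is one more tool, called after "Emit:" by a JSON object that holds its "fn" and its "kwargs". arm_command: Moves the arm, as the interface text tells. Its arguments: {"type":"object","properties":{"deltas":{"type":"array"}},"required":["deltas"]}

```bash
ls; mkdir -p pics; cat > h.py <<'E'
import numpy as np, cv2
from cell import *
def snap(n,f):
    p,d=get_image(n); cv2.imwrite('pics/'+f+'.png',p[:,:,::-1]); np.save('pics/'+f+'.npy',d); return p,d
def crop(f,u0,v0,u1,v1,k,out):
    im=cv2.imread('pics/'+f+'.png')[v0:v1,u0:u1]; cv2.imwrite('pics/'+out+'.png',cv2.resize(im,None,fx=k,fy=k,interpolation=cv2.INTER_CUBIC))
def ray(n,u,v):
    c=camera_params(n);K=np.array(c['camera_matrix']);T=np.array(c['extrinsics'])
    d=T[:3,:3]@np.linalg.solve(K,[u,v,1.]); return T[:3,3],d
def pt(n,f,u,v):
    d=np.load('pics/'+f+'.npy'); z=np.median(d[int(v)-1:int(v)+2,int(u)-1:int(u)+2]); o,r=ray(n,u,v); return o+r*z
def atz(n,u,v,z):
    o,r=ray(n,u,v); return o+r*(z-o[2])/r[2]
def tri(a,b):
    (o1,r1),(o2,r2)=a,b; A=np.stack([r1,-r2],1); s=np.linalg.lstsq(A,o2-o1,rcond=None)[0]
    p=o1+s[0]*r1;q=o2+s[1]*r2; return (p+q)/2,np.linalg.norm(p-q)
E
python3 - <<'E'
from h import *
np.set_printoptions(precision=3,suppress=True)
for n in('scene','top'):
    snap(n,n+'0'); c=camera_params(n); print(n,np.array(c['camera_matrix']),np.array(c['extrinsics']))
s=read_state(); print(s)
a=cv2.imread('pics/scene0.png');b=cv2.imread('pics/top0.png')
E
```

```text
pics
scene [[479.605   0.    278.573]
 [  0.    479.605 208.471]
 [  0.      0.      1.   ]] [[   0.722   -0.517    0.46  -173.673]
 [  -0.692   -0.53     0.491 -960.481]
 [  -0.01    -0.673   -0.74  1282.255]
 [   0.       0.       0.       1.   ]]
top [[475.165   0.    282.534]
 [  0.    475.165 214.318]
 [  0.      0.      1.   ]] [[  -0.15    -0.925    0.35    94.874]
 [  -0.989    0.142   -0.047 -123.205]
 [  -0.006   -0.353   -0.935 1336.832]
 [   0.       0.       0.       1.   ]]
{'clock': 0.1, 'qpos': array([-1.306,  0.629,  0.038,  1.518, -0.027,  0.996, -0.02 ]), 'qd': array([-0.003, -0.002, -0.   , -0.002, -0.   , -0.   ,  0.   ]), 'tau': array([  0.003, -56.454,   1.23 , -19.397,   0.011,   0.005,   0.   ]), 'eef_pos': array([210.89 , 614.246, 230.496]), 'tool_rot': array([-3.14 ,  0.   ,  2.811]), 'force': array([ 0.328,  0.82 , -0.276]), 'torque': array([-0.005,  0.033,  0.044]), 'gripper_force': 0.0, 'width': 85.57068848394435}
```

View pics/scene0.png

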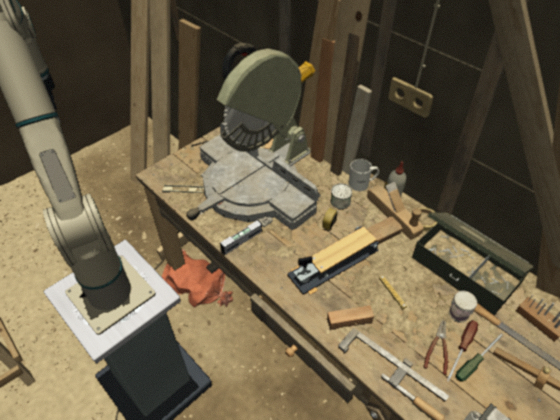

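View pics/top0.png

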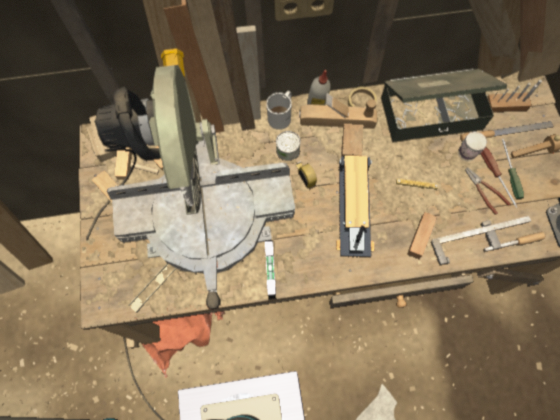

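The level is at about (270,268) in top and (242,236) in scene. The shelf is at (356,200) and (345,255), with the black wing knob near (359,237) and (305,261). Next I'll enlarge both.

```bash
python3 - <<'E'
from h import *
crop('top0',240,145,400,305,5,'a'); crop('scene0',200,190,400,320,4,'b')
im=cv2.imread('pics/a.png')[:600*5//5]; cv2.imwrite('pics/topc.png',cv2.resize(cv2.imread('pics/top0.png')[150:305,250:390],None,fx=3.8,fy=3.8,interpolation=cv2.INTER_CUBIC))
E
```

```text
(no output)
```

View pics/topc.png

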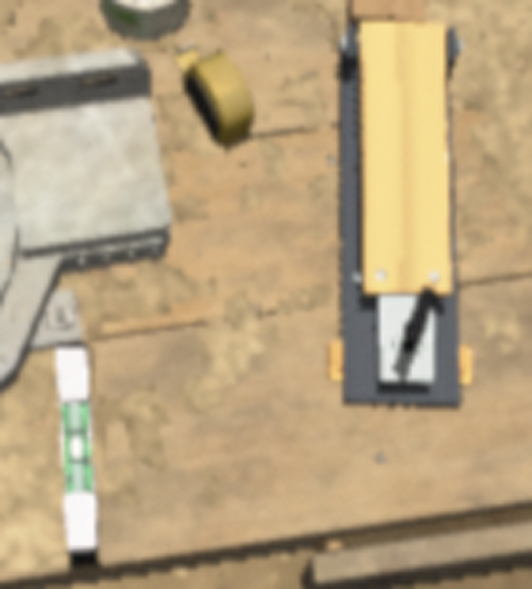

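View pics/b.png

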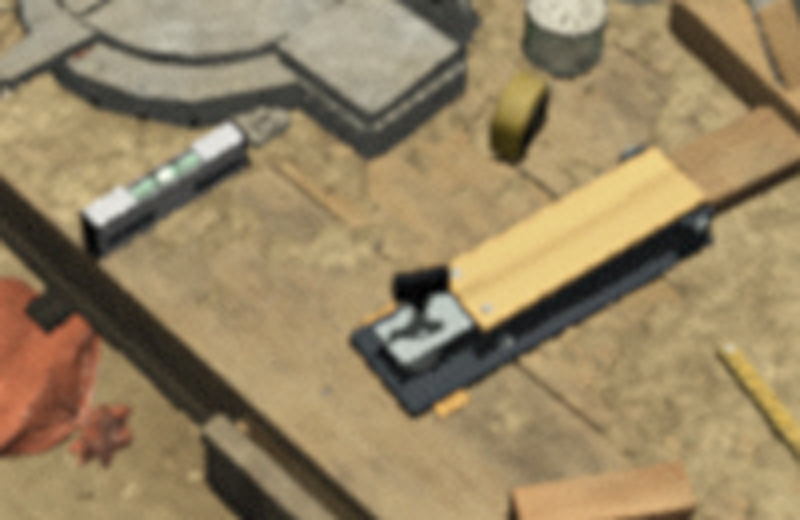

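The top crop shows the level's white top face from (72,348) to (81,550), with the bubble at (78,446). The yellow shelf spans (360,22) to (450,293). The wing bar runs from about (430,297) to (402,370), mixed with its shadow. The scene crop shows the same features. I'll measure them by triangulation and with the depth data.

```bash
python3 - <<'E'
from h import *
np.set_printoptions(precision=1,suppress=True)
T=lambda u,v:(250+(u+.5)/3.8-.5,150+(v+.5)/3.8-.5)
S=lambda u,v:(200+(u+.5)/4-.5,190+(v+.5)/4-.5)
P={'lev nearL':((66,549),(83,213)),'lev nearR':((97,548),(101,230)),'lev farL':((55,349),(228,124)),'lev farR':((87,349),(248,147)),'vial':((78,446),(166,174)),
'sh nearL':((363,293),(453,262)),'sh nearR':((450,293),(487,329)),'sh farR':((446,24),(709,203)),'sh farL':((362,22),(655,149))}
for k,(a,b) in P.items():
    a=T(*a);b=S(*b); p,e=tri(ray('top',*a),ray('scene',*b)); print(k,p,'gap %.1f'%e,'depth top',pt('top','top0',round(a[0]),round(a[1])),'sc',pt('scene','scene0',round(b[0]),round(b[1])))
def cloud(n,f):
    c=camera_params(n);K=np.array(c['camera_matrix']);X=np.array(c['extrinsics']);d=np.load('pics/'+f+'.npy')
    v,u=np.mgrid[:420,:560]; p=np.linalg.inv(K)@np.stack([u.ravel(),v.ravel(),np.ones(u.size)])*d.ravel(); return (X[:3,:3]@p).T+X[:3,3],d.ravel()>0
for n in('top','scene'):
    p,ok=cloud(n,n+'0')
    for nm,c,h,zl,zh in(('level',(460,90),(110,60),38,52),('shelf',(610,-140),(140,60),45,75),('wing',(470,-140),(70,50),82,125)):
        m=ok&(abs(p[:,0]-c[0])<h[0])&(abs(p[:,1]-c[1])<h[1])&(p[:,2]>zl)&(p[:,2]<zh)
        q=p[m]
        if len(q)<5: print(n,nm,len(q)); continue
        r=cv2.minAreaRect(q[:,:2].astype(np.float32)); print(n,nm,len(q),'rect',np.round(r,1).tolist() if 0 else r,'zmed',np.median(q[:,2]),q.min(0),q.max(0))
        if nm=='shelf':
            A=np.c_[q[:,:2]-q[:,:2].mean(0),np.ones(len(q))]; w=np.linalg.lstsq(A,q[:,2],rcond=None)[0]; print('  plane',w*1000)
E
```

```text
lev nearL [ 356.2 -111.7   38.2] gap 0.4 depth top [ 363.4 -111.4    3. ] sc [ 353.3 -114.4   42.8]
lev nearR [ 355.1 -134.4   36.5] gap 2.9 depth top [ 351.7 -133.4   44.5] sc [ 355.9 -136.5   39.5]
lev farL [ 506.3 -124.3   40. ] gap 0.6 depth top [ 514.3 -124.3   20.4] sc [ 501.9 -131.3   47.2]
lev farR [ 506.4 -148.5   29.5] gap 0.4 depth top [ 515.7 -150.5    3.5] sc [ 515.7 -139.7   16.5]
vial [ 429.7 -131.1   43. ] gap 1.2 depth top [ 428.8 -130.5   44.6] sc [ 429.5 -131.8   44.8]
sh nearL [ 520.9 -363.4   51.3] gap 18.9 depth top [ 523.4 -366.3   12.2] sc [ 530.8 -365.7   52.9]
sh nearR [ 503.9 -425.8   47.5] gap 2.4 depth top [ 511.3 -431.9   18.1] sc [ 505.6 -424.3   44.8]
sh farR [ 723.9 -469.4   51.7] gap 0.3 depth top [ 747.2 -482.2    4.2] sc [ 742.2 -459.4   28.5]
sh farL [ 734.9 -403.2   54.4] gap 0.2 depth top [ 749.  -409.4   28.5] sc [ 729.6 -405.1   59.8]
top level 180 rect ((479.0577392578125, 106.19139099121094), (122.17538452148438, 37.54381561279297), 59.643062591552734) zmed 50.234535358374046 [443.4  55.9  38.7] [526.1 149.7  52. ]
top shelf 900 rect ((609.7835693359375, -139.97862243652344), (119.7837905883789, 279.07708740234375), 89.9862060546875) zmed 65.200001166834 [ 470.2 -199.9   45. ] [749.3 -80.1  75. ]
  plane [  144.6     0.6 63178.3]
top wing 0
scene level 48 rect ((469.9612731933594, 90.20429229736328), (139.84939575195312, 32.820884704589844), 63.37238693237305) zmed 49.98817272887209 [430.8  31.6  38. ] [513.3 149.5  52. ]
scene shelf 585 rect ((580.9468994140625, -140.07647705078125), (119.44967651367188, 217.39613342285156), 89.97994995117188) zmed 58.981509864380314 [ 472.3 -199.8   45. ] [689.6 -80.3  75. ]
  plane [  156.4    32.6 61797.2]
scene wing 0
```

```bash
cat >> h.py <<'E'
def cloud(n,f):
    c=camera_params(n);K=np.array(c['camera_matrix']);X=np.array(c['extrinsics']);d=np.load('pics/'+f+'.npy')
    v,u=np.mgrid[:420,:560]; p=np.linalg.inv(K)@np.stack([u.ravel(),v.ravel(),np.ones(u.size)])*d.ravel(); return (X[:3,:3]@p).T+X[:3,3],d.ravel()>0
E
python3 - <<'E'
from h import *
np.set_printoptions(precision=3,suppress=True)
a=None
for n in('top','scene'):
    p,ok=cloud(n,n+'0'); im=cv2.imread('pics/'+n+'0.png').reshape(-1,3).astype(int)
    for nm,c,h,zl,zh in(('level',(431,-131),(90,30),40,52),('shelf',(620,-415),(140,60),48,72),('wing',(472,-390),(60,50),85,125)):
        m=ok&(abs(p[:,0]-c[0])<h[0])&(abs(p[:,1]-c[1])<h[1])&(p[:,2]>zl)&(p[:,2]<zh)
        if nm=='shelf': m&=(im[:,2]-im[:,0]>70)&(im[:,2]>190)
        q=p[m]
        if len(q)<5: print(n,nm,len(q)); continue
        r=cv2.minAreaRect(q[:,:2].astype(np.float32)); print(n,nm,len(q),'rect',r,'zmed',np.median(q[:,2]),q[:,:2].mean(0),np.percentile(q,2,axis=0),np.percentile(q,98,axis=0))
        if nm=='shelf':
            A=np.c_[q[:,:2]-q[:,:2].mean(0),np.ones(len(q))]; w=np.linalg.lstsq(A,q[:,2],rcond=None)[0]; print('  plane',w)
        if nm=='wing':
            _,s,v=np.linalg.svd(q[:,:2]-q[:,:2].mean(0)); print('  dir',v[0],s)
E
```

```text
top level 381 rect ((433.6019592285156, -118.0201416015625), (45.69377136230469, 168.34803771972656), 85.0260238647461) zmed 44.56883118225346 [ 427.2   -129.161] [ 350.435 -144.245   40.272] [ 507.116 -113.87    50.425]
top shelf 1534 rect ((616.8790893554688, -413.1876220703125), (65.40280151367188, 226.13694763183594), 79.70610809326172) zmed 56.29973725902926 [ 615.828 -412.982] [ 511.182 -454.089   49.957] [ 722.267 -370.893   62.931]
  plane [ 0.028 -0.006 56.292]
top wing 85 rect ((468.26678466796875, -385.1927795410156), (13.578716278076172, 44.7401237487793), 56.65045928955078) zmed 113.50560485653614 [ 466.213 -383.443] [ 448.444 -398.067   89.088] [ 486.466 -370.794  118.647]
  dir [-0.858  0.514] [127.122  33.277]
scene level 267 rect ((434.62713623046875, -130.59725952148438), (172.0316925048828, 48.85486602783203), 3.6717617511749268) zmed 44.603514731955784 [ 429.676 -131.112] [ 350.208 -147.177   40.269] [ 511.429 -105.446   50.296]
scene shelf 1107 rect ((617.55224609375, -415.99908447265625), (72.55364227294922, 227.65969848632812), 80.02276611328125) zmed 56.656725945107155 [ 617.34  -415.132] [ 511.361 -455.877   49.962] [ 722.765 -374.644   63.951]
  plane [ 0.028 -0.015 56.712]
scene wing 116 rect ((468.41796875, -388.88482666015625), (13.637004852294922, 44.985015869140625), 56.81247329711914) zmed 108.53732132167931 [ 466.985 -389.421] [ 448.736 -401.163   88.061] [ 486.809 -375.999  119.503]
  dir [-0.859  0.512] [140.484  32.437]
```

```bash
python3 - <<'E'
from h import *
np.set_printoptions(precision=0,suppress=True)
P=[]
for n in('top','scene'):
    p,ok=cloud(n,n+'0'); P.append(p[ok])
p=np.vstack(P)
print('max z grid, rows x 250.. step 50, cols y from -500 to 700 step 60')
for x in range(250,800,50):
    print(x,[int(np.percentile(q,98)) if len(q:=p[(p[:,0]>=x)&(p[:,0]<x+50)&(p[:,1]>=y)&(p[:,1]<y+60),2])>3 else None for y in range(-500,720,60)])
E
```

```text
max z grid, rows x 250.. step 50, cols y from -500 to 700 step 60
250 [-66, -705, -701, -701, -700, -703, -704, -703, -708, -708, -706, -706, -705, -643, -632, -702, -706, -707, 599, -705, -704]
300 [-1, -1, -1, -1, 0, 1, 40, 0, 84, 78, 0, -1, -1, 0, 0, -3, -702, -710, -708, -707, -709]
350 [4, 4, 3, 4, 3, 5, 48, 7, 82, 79, 5, 5, 9, 3, 3, 2, -684, -708, -712, -709, -712]
400 [5, 44, 45, 4, 4, 39, 47, 9, 76, 75, 6, 12, 10, 4, 5, 3, -666, -712, -712, -713, -712]
450 [5, 116, 113, 4, 5, 46, 54, 78, 80, 80, 73, 11, 6, 8, 5, 2, -523, None, -715, -715, -714]
500 [9, 59, 57, 6, 5, 40, 76, 82, 467, 464, 82, 57, 7, 5, 4, 3, -709, -718, None, None, -715]
550 [21, 60, 57, 5, 80, 80, 81, 82, 507, 506, 479, 81, 81, 78, 5, 3, -718, -720, None, None, -716]
600 [59, 62, 14, 5, 81, 82, 82, 82, 524, 524, 527, 82, 82, 81, 11, 3, None, None, None, None, -714]
650 [62, 63, 7, 63, 135, 139, 141, 143, 528, 530, 531, 141, 139, 129, 12, 4, None, None, None, None, -712]
700 [63, 64, 5, 63, 91, 136, 135, 140, 526, 527, 520, 359, 353, 19, 6, 3, None, None, None, None, -712]
750 [37, 37, 5, 56, 58, 6, 5, 110, 503, 508, 452, 365, 361, 31, 20, 3, None, None, None, None, -709]
```

Emit:
{"fn": "arm_command", "kwargs": {"deltas": [{"dx": 0.017, "dy": -0.031, "dz": 0, "jaw": 0.7}, {"dx": 0.034, "dy": -0.061, "dz": 0, "jaw": 0.7}, {"dx": 0.051, "dy": -0.092, "dz": 0, "jaw": 0.7}, {"dx": 0.068, "dy": -0.123, "dz": 0, "jaw": 0.7}, {"dx": 0.085, "dy": -0.153, "dz": 0, "jaw": 0.7}, {"dx": 0.102, "dy": -0.184, "dz": 0, "jaw": 0.7}, {"dx": 0.119, "dy": -0.215, "dz": 0, "jaw": 0.7}, {"dx": 0.131, "dy": -0.248, "dz": 0, "jaw": 0.7}, {"dx": 0.142, "dy": -0.281, "dz": 0, "jaw": 0.7}, {"dx": 0.154, "dy": -0.315, "dz": 0, "jaw": 0.7}, {"dx": 0.166, "dy": -0.348, "dz": 0, "jaw": 0.7}, {"dx": 0.177, "dy": -0.381, "dz": 0, "jaw": 0.7}, {"dx": 0.189, "dy": -0.415, "dz": 0, "jaw": 0.7}, {"dx": 0.192, "dy": -0.448, "dz": 0, "jaw": 0.7}, {"dx": 0.196, "dy": -0.481, "dz": 0, "jaw": 0.7}, {"dx": 0.199, "dy": -0.515, "dz": 0, "jaw": 0.7}, {"dx": 0.202, "dy": -0.548, "dz": 0, "jaw": 0.7}, {"dx": 0.206, "dy": -0.581, "dz": 0, "jaw": 0.7}, {"dx": 0.209, "dy": -0.615, "dz": 0, "jaw": 0.7}, {"dx": 0.209, "dy": -0.615, "dz": 0, "jaw": 0.7}]}}

```text
invalid input at $.deltas[0]: expected keys dx, dy, dz, yaw, jaw
```

Emit:
{"fn": "arm_command", "kwargs": {"deltas": [{"dx": 0.017, "dy": -0.031, "dz": 0, "yaw": 0, "jaw": 0.7}, {"dx": 0.034, "dy": -0.061, "dz": 0, "yaw": 0, "jaw": 0.7}, {"dx": 0.051, "dy": -0.092, "dz": 0, "yaw": 0, "jaw": 0.7}, {"dx": 0.068, "dy": -0.123, "dz": 0, "yaw": 0, "jaw": 0.7}, {"dx": 0.085, "dy": -0.153, "dz": 0, "yaw": 0, "jaw": 0.7}, {"dx": 0.102, "dy": -0.184, "dz": 0, "yaw": 0, "jaw": 0.7}, {"dx": 0.119, "dy": -0.215, "dz": 0, "yaw": 0, "jaw": 0.7}, {"dx": 0.131, "dy": -0.248, "dz": 0, "yaw": 2, "jaw": 0.7}, {"dx": 0.142, "dy": -0.281, "dz": 0, "yaw": 4, "jaw": 0.7}, {"dx": 0.154, "dy": -0.315, "dz": 0, "yaw": 6, "jaw": 0.7}, {"dx": 0.166, "dy": -0.348, "dz": 0, "yaw": 8, "jaw": 0.7}, {"dx": 0.177, "dy": -0.381, "dz": 0, "yaw": 10, "jaw": 0.7}, {"dx": 0.189, "dy": -0.415, "dz": 0, "yaw": 12, "jaw": 0.7}, {"dx": 0.192, "dy": -0.448, "dz": 0, "yaw": 14, "jaw": 0.7}, {"dx": 0.196, "dy": -0.481, "dz": 0, "yaw": 14, "jaw": 0.7}, {"dx": 0.199, "dy": -0.515, "dz": 0, "yaw": 14, "jaw": 0.7}, {"dx": 0.202, "dy": -0.548, "dz": 0, "yaw": 14, "jaw": 0.7}, {"dx": 0.206, "dy": -0.581, "dz": 0, "yaw": 14, "jaw": 0.7}, {"dx": 0.209, "dy": -0.615, "dz": 0, "yaw": 14, "jaw": 0.7}, {"dx": 0.209, "dy": -0.615, "dz": 0, "yaw": 14, "jaw": 0.7}]}}

```text
clock: 2.1
eef_pos: [420.0, -4.9, 231.2]
tool_rot: [-3.139, -0.0, 3.047]
force: [0.0, 1.5, -0.3]
width: 59.7
gripper_force: 0.0
```

Emit:
{"fn": "arm_command", "kwargs": {"deltas": [{"dx": 0.003, "dy": -0.035, "dz": 0, "yaw": 0, "jaw": 0.7}, {"dx": 0.006, "dy": -0.07, "dz": 0, "yaw": 0, "jaw": 0.7}, {"dx": 0.009, "dy": -0.105, "dz": 0, "yaw": 0, "jaw": 0.7}, {"dx": 0.011, "dy": -0.131, "dz": 0, "yaw": 0, "jaw": 0.7}, {"dx": 0.011, "dy": -0.131, "dz": -0.03, "yaw": 0, "jaw": 0.7}, {"dx": 0.011, "dy": -0.131, "dz": -0.065, "yaw": 0, "jaw": 0.7}, {"dx": 0.011, "dy": -0.131, "dz": -0.1, "yaw": 0, "jaw": 0.7}, {"dx": 0.011, "dy": -0.131, "dz": -0.12, "yaw": 0, "jaw": 0.7}, {"dx": 0.011, "dy": -0.131, "dz": -0.12, "yaw": 0, "jaw": 0.7}, {"dx": 0.011, "dy": -0.131, "dz": -0.12, "yaw": 0, "jaw": 0.7}]}}

```text
clock: 3.1
eef_pos: [431.2, -130.8, 111.4]
tool_rot: [3.141, -0.001, 3.056]
force: [0.0, -0.4, 0.5]
width: 60.0
gripper_force: 0.0
```

```bash
python3 - <<'E'
from h import *
snap('scene','s1');snap('top','t1')
a=cv2.resize(cv2.imread('pics/s1.png')[165:285,170:320],None,fx=2.6,fy=2.6,interpolation=3);b=cv2.resize(cv2.imread('pics/t1.png')[200:320,200:350],None,fx=2.6,fy=2.6,interpolation=3)
cv2.imwrite('pics/m1.png',np.hstack([a,b])); print(read_state()['eef_pos'])
E
```

```text
[ 432.02450001 -131.19013279  112.35895917]
```

View pics/m1.png

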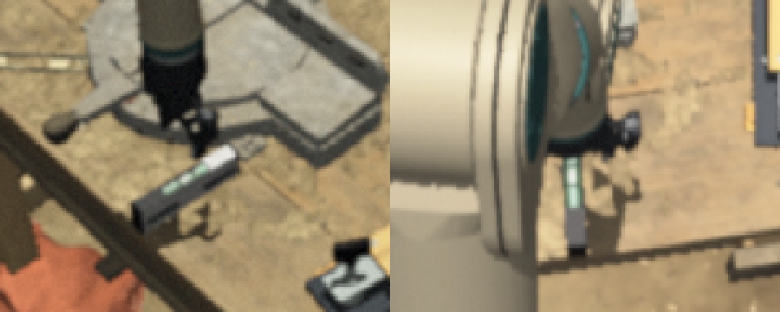

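The gripper is above the level's middle with its fingers either side of the bar (scene half (200,130), top half (575,150)). I'll descend and grip.

Emit:
{"fn": "arm_command", "kwargs": {"deltas": [{"dx": 0, "dy": 0, "dz": -0.02, "yaw": 0, "jaw": 0.7}, {"dx": 0, "dy": 0, "dz": -0.04, "yaw": 0, "jaw": 0.7}, {"dx": 0, "dy": 0, "dz": -0.055, "yaw": 0, "jaw": 0.7}, {"dx": 0, "dy": 0, "dz": -0.07, "yaw": 0, "jaw": 0.7}, {"dx": 0, "dy": 0, "dz": -0.085, "yaw": 0, "jaw": 0.7}, {"dx": 0, "dy": 0, "dz": -0.097, "yaw": 0, "jaw": 0.7}, {"dx": 0, "dy": 0, "dz": -0.097, "yaw": 0, "jaw": 0.7}, {"dx": 0, "dy": 0, "dz": -0.097, "yaw": 0, "jaw": 0.1}, {"dx": 0, "dy": 0, "dz": -0.097, "yaw": 0, "jaw": 0.1}, {"dx": 0, "dy": 0, "dz": -0.097, "yaw": 0, "jaw": 0.1}, {"dx": 0, "dy": 0, "dz": -0.097, "yaw": 0, "jaw": 0.1}, {"dx": 0, "dy": 0, "dz": -0.097, "yaw": 0, "jaw": 0.1}, {"dx": 0, "dy": 0, "dz": -0.097, "yaw": 0, "jaw": 0.1}]}}

```text
clock: 4.5
eef_pos: [432.1, -130.8, 15.3]
tool_rot: [3.14, 0.002, 3.056]
force: [0.0, 1.5, 7.1]
width: 21.5
gripper_force: 59.8
```

Emit:
{"fn": "arm_command", "kwargs": {"deltas": [{"dx": 0, "dy": 0, "dz": 0.015, "yaw": 0, "jaw": 0.1}, {"dx": 0, "dy": 0, "dz": 0.045, "yaw": 0, "jaw": 0.1}, {"dx": 0, "dy": 0, "dz": 0.08, "yaw": 0, "jaw": 0.1}, {"dx": 0, "dy": 0, "dz": 0.115, "yaw": 0, "jaw": 0.1}, {"dx": 0, "dy": 0, "dz": 0.146, "yaw": 0, "jaw": 0.1}, {"dx": 0.01, "dy": -0.014, "dz": 0.146, "yaw": 0, "jaw": 0.1}, {"dx": 0.029, "dy": -0.042, "dz": 0.146, "yaw": -0.5, "jaw": 0.1}, {"dx": 0.048, "dy": -0.07, "dz": 0.146, "yaw": -1, "jaw": 0.1}, {"dx": 0.068, "dy": -0.099, "dz": 0.146, "yaw": -1.5, "jaw": 0.1}, {"dx": 0.087, "dy": -0.128, "dz": 0.146, "yaw": -2, "jaw": 0.1}, {"dx": 0.107, "dy": -0.156, "dz": 0.146, "yaw": -3, "jaw": 0.1}, {"dx": 0.126, "dy": -0.185, "dz": 0.146, "yaw": -3.5, "jaw": 0.1}, {"dx": 0.145, "dy": -0.213, "dz": 0.146, "yaw": -4, "jaw": 0.1}, {"dx": 0.165, "dy": -0.241, "dz": 0.146, "yaw": -4.5, "jaw": 0.1}, {"dx": 0.184, "dy": -0.27, "dz": 0.146, "yaw": -5.3, "jaw": 0.1}, {"dx": 0.194, "dy": -0.284, "dz": 0.146, "yaw": -5.3, "jaw": 0.1}, {"dx": 0.194, "dy": -0.284, "dz": 0.135, "yaw": -5.3, "jaw": 0.1}, {"dx": 0.194, "dy": -0.284, "dz": 0.11, "yaw": -5.3, "jaw": 0.1}, {"dx": 0.194, "dy": -0.284, "dz": 0.09, "yaw": -5.3, "jaw": 0.1}, {"dx": 0.194, "dy": -0.284, "dz": 0.085, "yaw": -5.3, "jaw": 0.1}]}}

```text
clock: 6.5
eef_pos: [622.7, -412.2, 95.3]
tool_rot: [3.137, -0.007, 2.962]
force: [0.5, 0.5, -3.4]
width: 21.1
gripper_force: 59.3
```

```bash
python3 - <<'E'
from h import *
snap('scene','s2');snap('top','t2')
a=cv2.resize(cv2.imread('pics/s2.png')[170:320,270:420],None,fx=2.6,fy=2.6,interpolation=3);b=cv2.resize(cv2.imread('pics/t2.png')[140:290,260:410],None,fx=2.6,fy=2.6,interpolation=3)
cv2.imwrite('pics/m2.png',np.hstack([a,b])); s=read_state();print(s['eef_pos'],s['tool_rot'],s['force'])
E
```

```text
[ 623.99476247 -413.73135418   97.82762998] [ 3.13963001e+00 -3.07433744e-03  2.96245371e+00] [ 0.31450572  1.08344304 -2.85870806]
```

View pics/m2.png

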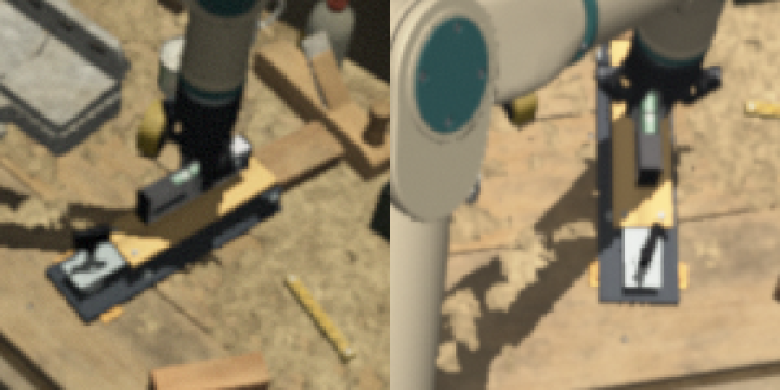

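The level hangs above the shelf, parallel to it and near its centre line (scene half (190,185), top half (650,140)). I'll lower it.

Emit:
{"fn": "arm_command", "kwargs": {"deltas": [{"dx": 0, "dy": 0, "dz": -0.008, "yaw": 0, "jaw": 0.1}, {"dx": 0, "dy": 0, "dz": -0.016, "yaw": 0, "jaw": 0.1}, {"dx": 0, "dy": 0, "dz": -0.02, "yaw": 0, "jaw": 0.1}, {"dx": 0, "dy": 0, "dz": -0.021, "yaw": 0, "jaw": 0.1}, {"dx": 0, "dy": 0, "dz": -0.022, "yaw": 0, "jaw": 0.1}, {"dx": 0, "dy": 0, "dz": -0.022, "yaw": 0, "jaw": 0.1}]}}

```text
clock: 7.2
eef_pos: [625.1, -415.4, 77.5]
tool_rot: [-3.141, 0.0, 2.963]
force: [0.2, -0.6, -3.3]
width: 21.3
gripper_force: 59.3
```

Emit:
{"fn": "arm_command", "kwargs": {"deltas": [{"dx": 0, "dy": 0, "dz": -0.001, "yaw": 0, "jaw": 0.1}, {"dx": 0, "dy": 0, "dz": -0.002, "yaw": 0, "jaw": 0.1}, {"dx": 0, "dy": 0, "dz": -0.003, "yaw": 0, "jaw": 0.1}, {"dx": 0, "dy": 0, "dz": -0.003, "yaw": 0, "jaw": 0.1}]}}

```text
clock: 7.6
eef_pos: [625.1, -415.4, 75.1]
tool_rot: [-3.141, 0.0, 2.963]
force: [-2.4, 1.0, 1.9]
width: 21.3
gripper_force: 60.0
```

Emit:
{"fn": "arm_command", "kwargs": {"deltas": [{"dx": 0, "dy": 0, "dz": -0.001, "yaw": 0, "jaw": 0.1}, {"dx": 0, "dy": 0, "dz": -0.001, "yaw": 0, "jaw": 0.1}, {"dx": 0, "dy": 0, "dz": -0.001, "yaw": 0, "jaw": 0.3}, {"dx": 0, "dy": 0, "dz": -0.001, "yaw": 0, "jaw": 0.5}, {"dx": 0, "dy": 0, "dz": -0.001, "yaw": 0, "jaw": 0.5}, {"dx": 0, "dy": 0, "dz": -0.001, "yaw": 0, "jaw": 0.5}, {"dx": 0, "dy": 0, "dz": -0.001, "yaw": 0, "jaw": 0.5}, {"dx": 0, "dy": 0, "dz": 0.015, "yaw": 0, "jaw": 0.5}, {"dx": 0, "dy": 0, "dz": 0.04, "yaw": 0, "jaw": 0.5}, {"dx": 0, "dy": 0, "dz": 0.075, "yaw": 0, "jaw": 0.5}, {"dx": 0, "dy": 0, "dz": 0.095, "yaw": 0, "jaw": 0.5}, {"dx": 0, "dy": 0, "dz": 0.095, "yaw": 0, "jaw": 0.5}]}}

```text
clock: 8.8
eef_pos: [626.8, -417.3, 174.9]
tool_rot: [-3.137, 0.007, 2.963]
force: [-0.7, -0.0, 0.4]
width: 42.7
gripper_force: 0.0
```

Emit:
{"fn": "arm_command", "kwargs": {"deltas": [{"dx": -0.026, "dy": 0.005, "dz": 0, "yaw": -4, "jaw": 0.5}, {"dx": -0.059, "dy": 0.011, "dz": 0, "yaw": -9, "jaw": 0.5}, {"dx": -0.092, "dy": 0.017, "dz": 0, "yaw": -14, "jaw": 0.5}, {"dx": -0.125, "dy": 0.023, "dz": 0, "yaw": -19, "jaw": 0.5}, {"dx": -0.156, "dy": 0.028, "dz": 0, "yaw": -23, "jaw": 0.5}, {"dx": -0.156, "dy": 0.028, "dz": -0.005, "yaw": -23, "jaw": 0.5}, {"dx": -0.156, "dy": 0.028, "dz": -0.01, "yaw": -23, "jaw": 0.5}, {"dx": -0.156, "dy": 0.028, "dz": -0.01, "yaw": -23, "jaw": 0.5}, {"dx": -0.156, "dy": 0.028, "dz": -0.01, "yaw": -23, "jaw": 0.5}]}}

```text
clock: 9.7
eef_pos: [470.2, -387.0, 158.9]
tool_rot: [3.141, -0.0, 2.563]
force: [0.3, -0.0, 0.2]
width: 42.8
gripper_force: 0.0
```

```bash
python3 - <<'E'
from h import *
snap('scene','s3');snap('top','t3')
a=cv2.resize(cv2.imread('pics/s3.png')[185:285,290:390],None,fx=4,fy=4,interpolation=3);b=cv2.resize(cv2.imread('pics/t3.png')[150:250,310:410],None,fx=4,fy=4,interpolation=3)
cv2.imwrite('pics/m3.png',np.hstack([a,b])); s=read_state();print(s['eef_pos'],s['tool_rot'],s['force'],s['qpos'])
E
```

```text
[ 469.82223885 -387.32764435  159.13162849] [-3.14138218e+00  1.72982438e-04  2.56232913e+00] [ 0.31192748 -0.15621079 -0.47605718] [ 0.21522528  0.77061834  0.73844211  1.72204279 -0.63847422  0.90515538
  2.21494754]
```

View pics/m3.png

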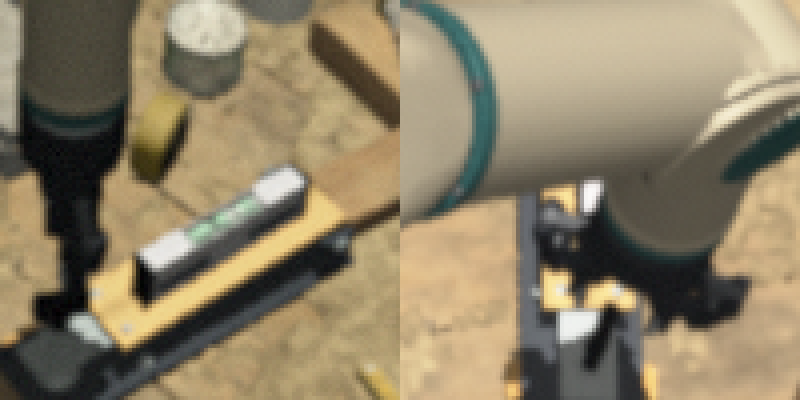

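The level stands upright on the shelf, with its top face from (147,258) to (297,176) in the scene half. A pale patch in the vial is near (232,212). I'll take an intensity profile along the vial.

```bash
cat >> h.py <<'E'
def proj(n,P):
    c=camera_params(n);K=np.array(c['camera_matrix']);T=np.linalg.inv(np.array(c['extrinsics'])); q=K@(T[:3,:3]@np.asarray(P,float)+T[:3,3]); return q[:2]/q[2]
def prof(n,f,c,head,slope=0,off=0,half=90):
    """mean colour along level top; c=[x,y,z] of the top's middle"""
    im=cv2.imread('pics/'+f+'.png').astype(np.float32); s=np.arange(-half,half+1,2.)
    d=np.array([np.cos(head),np.sin(head),slope]); w=np.array([-np.sin(head),np.cos(head),0])
    out=0
    for o in(-3,0,3):
        uv=np.array([proj(n,np.array(c)+d*t+w*(o+off)) for t in s],np.float32); out=out+cv2.remap(im,uv[:,0],uv[:,1],cv2.INTER_LINEAR)[:,0] if False else out+cv2.remap(im,uv[:,:1].copy(),uv[:,1:].copy(),cv2.INTER_LINEAR)[:,0]
    return s,out/3
E
python3 - <<'E'
from h import *
h=np.radians(-10.2)
for off in(-3,0,3):
    s,o=prof('scene','s3',[625,-415,103],h,0.03,off)
    print(off); print(' '.join('%d:%d/%d/%d'%(a,*b[::-1]) for a,b in zip(s,o)))
E
```

```text
-3
-90:99/82/50 -88:59/47/29 -86:35/30/22 -84:45/44/42 -82:85/85/84 -80:139/138/135 -78:188/186/181 -76:216/214/209 -74:229/227/223 -72:232/231/227 -70:232/230/227 -68:231/230/227 -66:231/229/226 -64:231/230/227 -62:231/230/227 -60:230/229/226 -58:230/229/225 -56:230/228/224 -54:230/229/225 -52:230/229/225 -50:230/229/225 -48:230/230/225 -46:230/230/225 -44:227/227/221 -42:217/218/211 -40:199/205/195 -38:182/195/179 -36:171/192/170 -34:166/193/166 -32:166/197/167 -30:167/199/169 -28:170/202/172 -26:172/204/174 -24:172/204/175 -22:171/202/174 -20:164/193/165 -18:153/178/153 -16:138/160/138 -14:132/154/133 -12:136/161/137 -10:147/176/148 -8:159/191/160 -6:168/199/168 -4:175/202/174 -2:180/201/178 0:186/201/181 2:189/198/182 4:185/192/178 6:181/188/173 8:181/190/174 10:184/197/179 12:188/205/184 14:184/205/181 16:176/201/175 18:169/198/170 20:169/197/169 22:169/193/169 24:170/189/169 26:173/185/169 28:178/183/172 30:188/189/182 32:203/203/197 34:219/217/212 36:227/225/220 38:230/229/224 40:231/230/225 42:230/229/225 44:230/229/225 46:230/229/225 48:231/230/226 50:231/230/226 52:230/229/
[... 2364 characters left out ...]
145 -2:159/168/148 0:161/166/149 2:164/166/151 4:163/163/149 6:161/160/146 8:158/157/141 10:157/158/140 12:158/162/143 14:156/161/142 16:152/161/142 18:148/160/141 20:148/160/141 22:151/160/142 24:153/159/144 26:155/158/144 28:158/158/145 30:170/168/157 32:191/187/178 34:209/205/197 36:221/217/210 38:226/223/217 40:226/225/219 42:227/226/221 44:226/226/220 46:225/224/219 48:223/222/218 50:222/221/217 52:221/219/216 54:219/217/213 56:219/217/213 58:218/217/213 60:218/216/212 62:217/215/211 64:216/215/210 66:213/212/208 68:204/202/198 70:185/183/178 72:158/155/147 74:136/128/114 76:134/121/97 78:142/125/92 80:154/134/96 82:164/143/103 84:169/149/107 86:174/155/112 88:179/161/117 90:183/163/120
```

Emit:
{"fn": "arm_command", "kwargs": {"deltas": [{"dx": 0, "dy": 0, "dz": -0.02, "yaw": 0, "jaw": 0.5}, {"dx": 0, "dy": 0, "dz": -0.04, "yaw": 0, "jaw": 0.5}, {"dx": 0, "dy": 0, "dz": -0.055, "yaw": 0, "jaw": 0.5}, {"dx": 0, "dy": 0, "dz": -0.065, "yaw": 0, "jaw": 0.5}, {"dx": 0, "dy": 0, "dz": -0.075, "yaw": 0, "jaw": 0.5}, {"dx": 0, "dy": 0, "dz": -0.075, "yaw": 0, "jaw": 0.5}, {"dx": 0, "dy": 0, "dz": -0.075, "yaw": 0, "jaw": 0}, {"dx": 0, "dy": 0, "dz": -0.075, "yaw": 0, "jaw": 0}, {"dx": 0, "dy": 0, "dz": -0.075, "yaw": 0, "jaw": 0}, {"dx": 0, "dy": 0, "dz": -0.075, "yaw": 0, "jaw": 0}, {"dx": 0, "dy": 0, "dz": -0.075, "yaw": 0, "jaw": 0}, {"dx": 0, "dy": 0, "dz": -0.075, "yaw": 0, "jaw": 0}]}}

```text
clock: 11.0
eef_pos: [470.9, -385.3, 85.1]
tool_rot: [3.138, 0.001, 2.564]
force: [1.4, 4.8, 3.5]
width: 11.6
gripper_force: 58.4
```

Emit:
{"fn": "arm_command", "kwargs": {"deltas": [{"dx": 0.001, "dy": 0.0015, "dz": 0, "yaw": 0, "jaw": 0}, {"dx": 0.001, "dy": 0.0015, "dz": 0, "yaw": -4, "jaw": 0}, {"dx": 0.001, "dy": 0.0015, "dz": 0, "yaw": -8, "jaw": 0}, {"dx": 0.001, "dy": 0.0015, "dz": 0, "yaw": -12, "jaw": 0}, {"dx": 0.001, "dy": 0.0015, "dz": 0, "yaw": -16, "jaw": 0}, {"dx": 0.001, "dy": 0.0015, "dz": 0, "yaw": -20, "jaw": 0}, {"dx": 0.001, "dy": 0.0015, "dz": 0, "yaw": -25, "jaw": 0}, {"dx": 0.001, "dy": 0.0015, "dz": 0, "yaw": -30, "jaw": 0}]}}

```text
clock: 11.8
eef_pos: [470.8, -385.5, 85.2]
tool_rot: [3.141, 0.0, 2.035]
force: [1.1, 2.7, 2.5]
width: 11.5
gripper_force: 58.9
```

```bash
python3 - <<'E'
from h import *
s=read_state();print(s['eef_pos'],s['tool_rot'],s['force'],s['torque'],s['qpos'])
E
```

```text
[ 470.80729549 -385.49555771   85.15591359] [3.14052324e+00 4.75982751e-04 2.03530209e+00] [1.13008119 2.71416868 2.52716991] [0.36245257 0.25707913 0.14044941] [ 0.19135092  0.9070779   0.79006781  1.77213012 -0.85039134  0.84129833
  1.86104083]
```

Emit:
{"fn": "arm_command", "kwargs": {"deltas": [{"dx": 0, "dy": 0, "dz": 0, "yaw": -5, "jaw": 0}, {"dx": 0, "dy": 0, "dz": 0, "yaw": -10, "jaw": 0}, {"dx": 0, "dy": 0, "dz": 0, "yaw": -15, "jaw": 0}, {"dx": 0, "dy": 0, "dz": 0, "yaw": -20, "jaw": 0}, {"dx": 0, "dy": 0, "dz": 0, "yaw": -25, "jaw": 0}, {"dx": 0, "dy": 0, "dz": 0, "yaw": -30, "jaw": 0}, {"dx": 0, "dy": 0, "dz": 0, "yaw": -35, "jaw": 0}, {"dx": 0, "dy": 0, "dz": 0, "yaw": -40, "jaw": 0}, {"dx": 0, "dy": 0, "dz": 0, "yaw": -45, "jaw": 0}, {"dx": 0, "dy": 0, "dz": 0, "yaw": -50, "jaw": 0}, {"dx": 0, "dy": 0, "dz": 0, "yaw": -55, "jaw": 0}, {"dx": 0, "dy": 0, "dz": 0, "yaw": -60, "jaw": 0}, {"dx": 0, "dy": 0, "dz": 0, "yaw": -65, "jaw": 0}, {"dx": 0, "dy": 0, "dz": 0, "yaw": -65, "jaw": 0}, {"dx": 0, "dy": 0, "dz": 0, "yaw": -65, "jaw": 0}, {"dx": 0, "dy": 0, "dz": 0, "yaw": -65, "jaw": 0}, {"dx": 0, "dy": 0, "dz": 0, "yaw": -65, "jaw": 0}, {"dx": 0, "dy": 0, "dz": 0, "yaw": -65, "jaw": 0}, {"dx": 0, "dy": 0, "dz": 0, "yaw": -65, "jaw": 0}, {"dx": 0, "dy": 0, "dz": 0, "yaw": -65, "jaw": 0}]}}

```text
clock: 13.8
eef_pos: [470.3, -385.6, 85.2]
tool_rot: [3.141, -0.001, 0.904]
force: [0.4, 2.5, 4.9]
width: 11.4
gripper_force: 58.6
```

Emit:
{"fn": "arm_command", "kwargs": {"deltas": [{"dx": 0, "dy": 0, "dz": 0, "yaw": 0, "jaw": 0}, {"dx": 0, "dy": 0, "dz": 0, "yaw": 0, "jaw": 0}, {"dx": 0, "dy": 0, "dz": 0, "yaw": 0, "jaw": 0}, {"dx": 0, "dy": 0, "dz": 0, "yaw": 0, "jaw": 0}, {"dx": 0, "dy": 0, "dz": 0, "yaw": 0, "jaw": 0}, {"dx": 0, "dy": 0, "dz": 0, "yaw": 0, "jaw": 0}, {"dx": 0, "dy": 0, "dz": 0, "yaw": 0, "jaw": 0}, {"dx": 0, "dy": 0, "dz": 0, "yaw": 0, "jaw": 0}, {"dx": 0, "dy": 0, "dz": 0, "yaw": 0, "jaw": 0}, {"dx": 0, "dy": 0, "dz": 0, "yaw": 0, "jaw": 0}]}}

```text
clock: 14.8
eef_pos: [470.3, -385.6, 85.2]
tool_rot: [3.141, -0.001, 0.904]
force: [-0.4, 3.2, 4.5]
width: 11.3
gripper_force: 58.6
```

```bash
python3 - <<'E'
from h import *
s=read_state();print(s['eef_pos'],s['tool_rot'],s['force'])
# mean of several frames
ims=[]
for i in range(6): p,d=snap('scene','s4'); ims.append(p.astype(float))
cv2.imwrite('pics/s4.png',np.mean(ims,0)[:,:,::-1].round())
h=np.radians(-10.2)
for off in(-6,-3,0):
    for z in (107,):
        S,o=prof('scene','s4',[625,-415,z],h,0.0,off,56)
        print(off,' '.join('%d:%d/%d'%(a,b[2],b[1]-b[2]) for a,b in zip(S,o)))
a=cv2.imread('pics/s4.png')[190:270,315:375]; cv2.imwrite('pics/s4c.png',cv2.resize(a,None,fx=7,fy=7,interpolation=3))
E
```

```text
[ 470.26460345 -385.56152557   85.16555064] [ 3.14140325e+00 -6.91106248e-04  9.03775799e-01] [-0.43285564  3.16800724  4.53155535]
-6 -56:227/0 -54:227/0 -52:227/0 -50:228/0 -48:228/-1 -46:228/-1 -44:226/-1 -42:220/0 -40:208/4 -38:192/10 -36:176/19 -34:166/24 -32:163/27 -30:163/28 -28:165/28 -26:167/27 -24:168/25 -22:167/25 -20:160/25 -18:149/26 -16:135/23 -14:133/19 -12:148/15 -10:173/12 -8:198/9 -6:218/6 -4:227/5 -2:228/5 0:221/7 2:208/14 4:187/20 6:167/24 8:156/26 10:154/27 12:160/26 14:166/26 16:168/27 18:168/28 20:166/26 22:167/23 24:167/18 26:166/13 28:166/7 30:172/2 32:186/0 34:205/-2 36:219/-2 38:226/-2 40:228/-2 42:228/-2 44:227/-2 46:227/-2 48:228/-1 50:228/-1 52:228/-1 54:228/-1 56:228/-1
-3 -56:227/-1 -54:227/-1 -52:227/-1 -50:228/-1 -48:228/-1 -46:227/-1 -44:225/-1 -42:219/0 -40:208/3 -38:191/10 -36:176/18 -34:167/23 -32:164/26 -30:164/27 -28:166/27 -26:167/26 -24:167/25 -22:166/24 -20:161/24 -18:148/25 -16:133/23 -14:128/19 -12:137/15 -10:161/12 -8:185/9 -6:207/6 -4:219/4 -2:222/4 0:220/5 2:208/11 4:188/18 6:166/23 8:153/26 10:151/27 12:155/26 14:161/26 16:164/27 18:16
[... 183 characters left out ...]
6:227/-1
0 -56:226/-2 -54:226/-2 -52:225/-1 -50:224/-1 -48:224/-1 -46:224/-1 -44:222/-1 -42:216/-1 -40:205/1 -38:190/5 -36:174/10 -34:162/15 -32:159/17 -30:159/18 -28:159/18 -26:159/18 -24:159/17 -22:158/15 -20:152/15 -18:144/16 -16:130/15 -14:122/12 -12:128/9 -10:144/7 -8:162/6 -6:180/3 -4:192/2 -2:198/2 0:197/3 2:190/7 4:178/10 6:161/14 8:149/16 10:144/17 12:146/17 14:150/18 16:151/18 18:152/20 20:149/18 22:148/15 24:148/10 26:150/6 28:155/3 30:168/1 32:187/0 34:206/0 36:220/-1 38:227/-2 40:227/-2 42:226/-2 44:226/-2 46:225/-2 48:224/-1 50:223/0 52:222/0 54:222/-1 56:223/-1[ WARN:0@8.524] global loadsave.cpp:1063 imwrite_ Unsupported depth image for selected encoder is fallbacked to CV_8U.
```

View pics/s4c.png

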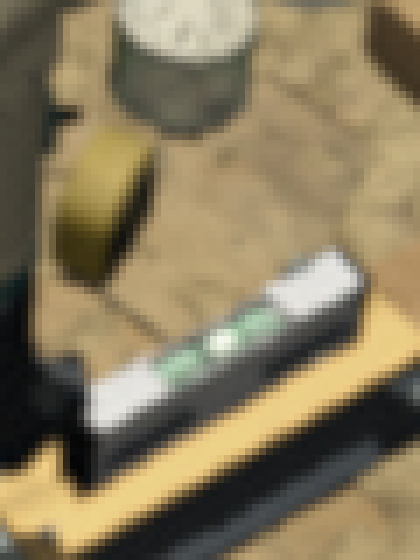

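The scene crop shows the bubble at (222,342), between the two dark lines. The profile puts it at −2.5, with the line midpoint also at −2.5. I'll release the knob and move above the level's far solid end with the fingers shut.

Emit:
{"fn": "arm_command", "kwargs": {"deltas": [{"dx": 0, "dy": 0, "dz": 0, "yaw": 0, "jaw": 0.2}, {"dx": 0, "dy": 0, "dz": 0, "yaw": 0, "jaw": 0.4}, {"dx": 0, "dy": 0, "dz": 0, "yaw": 0, "jaw": 0.4}, {"dx": 0, "dy": 0, "dz": 0, "yaw": 0, "jaw": 0.4}, {"dx": 0, "dy": 0, "dz": 0, "yaw": 0, "jaw": 0.4}, {"dx": 0, "dy": 0, "dz": 0.015, "yaw": 0, "jaw": 0.4}, {"dx": 0, "dy": 0, "dz": 0.04, "yaw": 0, "jaw": 0.4}, {"dx": 0, "dy": 0, "dz": 0.07, "yaw": 0, "jaw": 0.4}, {"dx": 0, "dy": 0, "dz": 0.09, "yaw": 0, "jaw": 0.4}, {"dx": 0, "dy": 0, "dz": 0.09, "yaw": 0, "jaw": 0.4}, {"dx": 0, "dy": 0, "dz": 0.09, "yaw": 0, "jaw": 0.4}, {"dx": 0, "dy": 0, "dz": 0.09, "yaw": 0, "jaw": 0}, {"dx": 0, "dy": 0, "dz": 0.09, "yaw": 0, "jaw": 0}]}}

```text
clock: 16.4
eef_pos: [469.8, -385.2, 173.4]
tool_rot: [-3.14, -0.0, 0.903]
force: [0.7, -0.8, 0.3]
width: 6.2
gripper_force: 0.0
```

```bash
cat >> h.py <<'E'
def bubble(f,n=5,head=np.radians(-10.2)):
    ims=[get_image('scene')[0].astype(float) for i in range(n)]
    cv2.imwrite('pics/'+f+'.png',np.mean(ims,0)[:,:,::-1].round().astype(np.uint8))
    S,o=prof('scene',f,[625,-415,107],head,0.0,-4,56); r=o[:,2]
    ss=np.arange(-56,56.1,.25); r=np.interp(ss,S,r)
    L=ss[(ss<-30)&(r<196)][0]; R=ss[(ss>25)&(r>196)][0]; m=(ss>L+8)&(ss<R-8)
    th=(r[m].max()+r[m].min())/2; c=ss[m][r[m]>th]
    print('vial',L,R,'mid',(L+R)/2,'bubble',c.min(),c.max(),'mid',(c.min()+c.max())/2,'peak %d'%r[m].max(),'dark',ss[m][np.argmin(np.where(ss[m]<-5,r[m],999))],ss[m][np.argmin(np.where(ss[m]>0,r[m],999))])
E
python3 - <<'E'
from h import *
s=read_state();print(s['clock'],s['eef_pos'],s['tool_rot'],s['force'],s['width'])
bubble('s5')
E
```

```text
16.4 [ 469.79622489 -385.15186028  173.36389068] [-3.13984678e+00 -2.20863118e-04  9.03088690e-01] [ 0.6969201  -0.79236149  0.3185695 ] 6.158311580192009
vial -38.25 32.75 mid -2.75 bubble -9.0 5.0 mid -2.0 peak 228 dark -14.0 10.0
```

Emit:
{"fn": "arm_command", "kwargs": {"deltas": [{"dx": 0.02, "dy": -0.004, "dz": 0, "yaw": -5, "jaw": 0}, {"dx": 0.045, "dy": -0.008, "dz": 0, "yaw": -12, "jaw": 0}, {"dx": 0.07, "dy": -0.013, "dz": 0, "yaw": -19, "jaw": 0}, {"dx": 0.095, "dy": -0.018, "dz": 0, "yaw": -26, "jaw": 0}, {"dx": 0.12, "dy": -0.022, "dz": 0, "yaw": -33, "jaw": 0}, {"dx": 0.145, "dy": -0.027, "dz": 0, "yaw": -40, "jaw": 0}, {"dx": 0.17, "dy": -0.032, "dz": 0, "yaw": -47, "jaw": 0}, {"dx": 0.19, "dy": -0.036, "dz": 0, "yaw": -54, "jaw": 0}, {"dx": 0.209, "dy": -0.039, "dz": 0, "yaw": -60, "jaw": 0}, {"dx": 0.209, "dy": -0.039, "dz": 0, "yaw": -62, "jaw": 0}, {"dx": 0.209, "dy": -0.039, "dz": -0.02, "yaw": -62, "jaw": 0}, {"dx": 0.209, "dy": -0.039, "dz": -0.04, "yaw": -62, "jaw": 0}, {"dx": 0.209, "dy": -0.039, "dz": -0.054, "yaw": -62, "jaw": 0}, {"dx": 0.209, "dy": -0.039, "dz": -0.054, "yaw": -62, "jaw": 0}, {"dx": 0.209, "dy": -0.039, "dz": -0.054, "yaw": -62, "jaw": 0}, {"dx": 0.209, "dy": -0.039, "dz": -0.054, "yaw": -62, "jaw": 0}]}}

```text
clock: 18.25
eef_pos: [679.4, -425.3, 121.6]
tool_rot: [3.14, -0.001, -0.179]
force: [0.2, 0.0, -0.5]
width: 0.1
gripper_force: 0.0
```

```bash
python3 - <<'E'
from h import *
s=read_state();print(s['clock'],s['eef_pos'],s['tool_rot'],s['force'],s['width'])
bubble('s6'); a=cv2.imread('pics/s6.png')[170:290,310:410]
cv2.imwrite('pics/s6c.png',cv2.resize(a,None,fx=5,fy=5,interpolation=3))
E
```

```text
18.25 [ 679.38791167 -425.29295631  121.61881665] [ 3.14031944e+00 -1.25946890e-03 -1.78810915e-01] [ 0.19277379  0.0409054  -0.48105387] 0.14919430646415066Traceback (most recent call last):
  File "<stdin>", line 3, in <module>
  File "h.py", line 35, in bubble
    L=ss[(ss<-30)&(r<196)][0]; R=ss[(ss>25)&(r>196)][0]; m=(ss>L+8)&(ss<R-8)
                                 ~~~~~~~~~~~~~~~~~~~^^^
IndexError: index 0 is out of bounds for axis 0 with size 0
```

Emit:
{"fn": "arm_command", "kwargs": {"deltas": [{"dx": 0, "dy": 0, "dz": -0.005, "yaw": 0, "jaw": 0}, {"dx": 0, "dy": 0, "dz": -0.009, "yaw": 0, "jaw": 0}, {"dx": 0, "dy": 0, "dz": -0.011, "yaw": 0, "jaw": 0}, {"dx": 0, "dy": 0, "dz": -0.011, "yaw": 0, "jaw": 0}, {"dx": 0, "dy": 0, "dz": -0.012, "yaw": 0, "jaw": 0}, {"dx": 0, "dy": 0, "dz": -0.012, "yaw": 0, "jaw": 0}]}}

```text
clock: 19.1
eef_pos: [679.1, -424.7, 108.3]
tool_rot: [3.142, -0.0, -0.179]
force: [-0.8, -0.7, -0.3]
width: 0.3
gripper_force: 0.0
```

```bash
python3 - <<'E'
from h import *
p,_=get_image('scene'); cv2.imwrite('pics/s6c.png',cv2.resize(p[170:290,310:410,::-1].copy(),None,fx=5,fy=5,interpolation=3))
E
```

```text
(no output)
```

View pics/s6c.png

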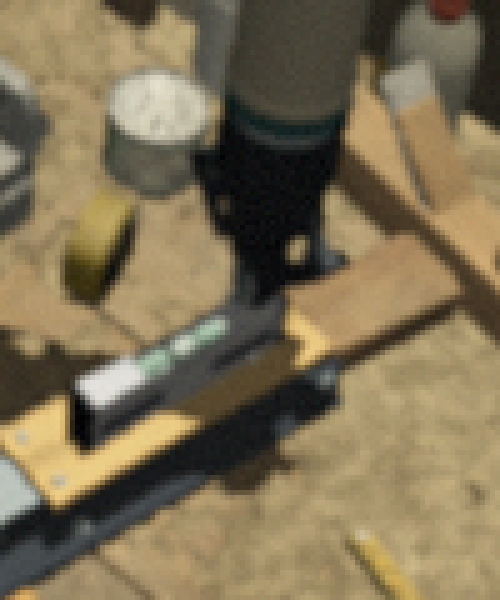

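The shut fingertips sit on the level's far solid end at (263,295), with the vial still visible from (145,358) to (225,322). Pressing comes next, in small steps.

Emit:
{"fn": "arm_command", "kwargs": {"deltas": [{"dx": 0, "dy": 0, "dz": -0.001, "yaw": 0, "jaw": 0}, {"dx": 0, "dy": 0, "dz": -0.002, "yaw": 0, "jaw": 0}, {"dx": 0, "dy": 0, "dz": -0.002, "yaw": 0, "jaw": 0}, {"dx": 0, "dy": 0, "dz": -0.002, "yaw": 0, "jaw": 0}]}}

```text
clock: 19.55
eef_pos: [679.2, -424.8, 106.5]
tool_rot: [3.141, -0.0, -0.179]
force: [-0.3, 0.2, 0.4]
width: -0.1
gripper_force: 0.5
```

Emit:
{"fn": "arm_command", "kwargs": {"deltas": [{"dx": 0, "dy": 0, "dz": -0.0005, "yaw": 0, "jaw": 0}, {"dx": 0, "dy": 0, "dz": -0.001, "yaw": 0, "jaw": 0}, {"dx": 0, "dy": 0, "dz": -0.001, "yaw": 0, "jaw": 0}, {"dx": 0, "dy": 0, "dz": -0.001, "yaw": 0, "jaw": 0}]}}

```text
clock: 19.95
eef_pos: [679.2, -424.8, 106.5]
tool_rot: [3.141, -0.001, -0.179]
force: [-1.9, 1.7, 5.9]
width: 0.1
gripper_force: 2.7
```

Emit:
{"fn": "arm_command", "kwargs": {"deltas": [{"dx": 0, "dy": 0, "dz": -0.0004, "yaw": 0, "jaw": 0}, {"dx": 0, "dy": 0, "dz": -0.0007, "yaw": 0, "jaw": 0}, {"dx": 0, "dy": 0, "dz": -0.0007, "yaw": 0, "jaw": 0}, {"dx": 0, "dy": 0, "dz": -0.0007, "yaw": 0, "jaw": 0}, {"dx": 0, "dy": 0, "dz": -0.0007, "yaw": 0, "jaw": 0}, {"dx": 0, "dy": 0, "dz": -0.0007, "yaw": 0, "jaw": 0}, {"dx": 0, "dy": 0, "dz": -0.0007, "yaw": 0, "jaw": 0}, {"dx": 0, "dy": 0, "dz": -0.0007, "yaw": 0, "jaw": 0}, {"dx": 0, "dy": 0, "dz": -0.0007, "yaw": 0, "jaw": 0}, {"dx": 0, "dy": 0, "dz": -0.0007, "yaw": 0, "jaw": 0}, {"dx": 0, "dy": 0, "dz": -0.0007, "yaw": 0, "jaw": 0}, {"dx": 0, "dy": 0, "dz": -0.0007, "yaw": 0, "jaw": 0}, {"dx": 0, "dy": 0, "dz": -0.0007, "yaw": 0, "jaw": 0}, {"dx": 0, "dy": 0, "dz": -0.0007, "yaw": 0, "jaw": 0}, {"dx": 0, "dy": 0, "dz": -0.0007, "yaw": 0, "jaw": 0}, {"dx": 0, "dy": 0, "dz": -0.0007, "yaw": 0, "jaw": 0}, {"dx": 0, "dy": 0, "dz": -0.0007, "yaw": 0, "jaw": 0}, {"dx": 0, "dy": 0, "dz": -0.0007, "yaw": 0, "jaw": 0}]}}

```text
clock: 21.75
eef_pos: [679.2, -424.9, 106.4]
tool_rot: [3.141, -0.001, -0.179]
force: [-2.1, 1.8, 7.1]
width: 0.2
gripper_force: 4.0
```

```bash
python3 - <<'E'
from h import *
s=read_state();print(s['clock'],s['eef_pos'],s['force'])
ims=[get_image('scene')[0].astype(float) for i in range(6)]
cv2.imwrite('pics/s7.png',np.mean(ims,0)[:,:,::-1].round().astype(np.uint8))
for off in(-7,-4,-1):
    S,o=prof('scene','s7',[625,-415,107],np.radians(-10.2),0.0,off,46); print(off,' '.join('%d:%d/%d'%(a,b[2],b[1]-b[2]) for a,b in zip(S,o)))
s=read_state();print(s['clock'],s['force'])
cv2.imwrite('pics/s7c.png',cv2.resize(cv2.imread('pics/s7.png')[215:265,320:375],None,fx=10,fy=10,interpolation=3))
E
```

```text
21.75 [ 679.16189354 -424.8697842   106.41555496] [-2.09095171  1.81874421  7.08378108]
-7 -46:222/-2 -44:221/-1 -42:214/0 -40:202/3 -38:186/9 -36:169/16 -34:158/20 -32:154/22 -30:155/22 -28:156/22 -26:159/21 -24:160/21 -22:156/21 -20:148/21 -18:136/20 -16:122/17 -14:120/14 -12:134/11 -10:155/9 -8:173/8 -6:183/7 -4:186/6 -2:185/7 0:178/10 2:168/13 4:155/16 6:144/18 8:138/19 10:140/20 12:147/22 14:152/22 16:155/22 18:156/22 20:157/21 22:159/19 24:160/16 26:157/12 28:145/7 30:126/4 32:104/2 34:89/0 36:82/0 38:78/-1 40:76/0 42:74/0 44:70/0 46:66/1
-4 -46:224/-2 -44:222/-1 -42:215/0 -40:203/3 -38:187/9 -36:170/15 -34:161/19 -32:156/21 -30:157/21 -28:159/21 -26:159/20 -24:160/20 -22:158/19 -20:153/19 -18:140/18 -16:126/16 -14:120/14 -12:129/11 -10:149/9 -8:167/7 -6:181/6 -4:187/5 -2:187/6 0:182/8 2:174/10 4:161/13 6:147/15 8:139/17 10:142/18 12:149/19 14:155/20 16:159/20 18:158/20 20:157/19 22:159/17 24:161/15 26:158/11 28:148/7 30:130/4 32:110/2 34:93/1 36:82/0 38:78/0 40:75/0 42:71/0 44:66/0 46:61/1
-1 -46:221/-1 -44:218/-1 -42:212/0 -40:199/1 -38:183/5 -36:165/10 -34:151/13 -32:145/15 -30:144/15 -28:144/15 -26:143/14 -24:145/14 -22:145/13 -20:141/13 -18:130/13 -16:118/11 -14:108/9 -12:112/7 -10:126/6 -8:144/5 -6:155/4 -4:161/4 -2:166/4 0:164/5 2:156/6 4:146/8 6:136/9 8:129/10 10:128/11 12:135/12 14:140/13 16:141/14 18:139/15 20:141/14 22:141/13 24:141/10 26:141/7 28:134/5 30:121/2 32:105/1 34:92/0 36:84/-1 38:80/-1 40:76/0 42:70/0 44:63/0 46:57/1
22.05 [-1.33631411  0.63158669  7.24820311]
```

View pics/s7c.png

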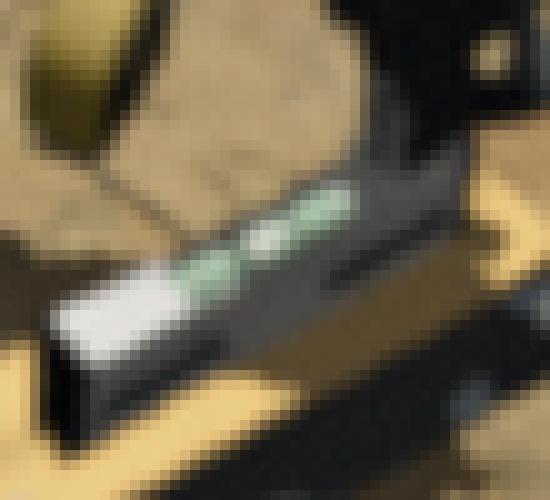

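The bubble is at (266,238), midway between the two dark lines, and the push is 7.2 N. I'll add a little more.

Emit:
{"fn": "arm_command", "kwargs": {"deltas": [{"dx": 0, "dy": 0, "dz": -0.0005, "yaw": 0, "jaw": 0}, {"dx": 0, "dy": 0, "dz": -0.0009, "yaw": 0, "jaw": 0}, {"dx": 0, "dy": 0, "dz": -0.0009, "yaw": 0, "jaw": 0}, {"dx": 0, "dy": 0, "dz": -0.0009, "yaw": 0, "jaw": 0}, {"dx": 0, "dy": 0, "dz": -0.0009, "yaw": 0, "jaw": 0}, {"dx": 0, "dy": 0, "dz": -0.0009, "yaw": 0, "jaw": 0}, {"dx": 0, "dy": 0, "dz": -0.0009, "yaw": 0, "jaw": 0}, {"dx": 0, "dy": 0, "dz": -0.0009, "yaw": 0, "jaw": 0}, {"dx": 0, "dy": 0, "dz": -0.0009, "yaw": 0, "jaw": 0}, {"dx": 0, "dy": 0, "dz": -0.0009, "yaw": 0, "jaw": 0}]}}

```text
clock: 23.05
eef_pos: [679.2, -424.9, 106.4]
tool_rot: [3.141, -0.001, -0.179]
force: [-3.9, 3.2, 12.2]
width: 0.1
gripper_force: 5.5
```

Emit:
{"fn": "arm_command", "kwargs": {"deltas": [{"dx": 0, "dy": 0, "dz": 0.0003, "yaw": 0, "jaw": 0}, {"dx": 0, "dy": 0, "dz": 0.0003, "yaw": 0, "jaw": 0}, {"dx": 0, "dy": 0, "dz": 0.0003, "yaw": 0, "jaw": 0}, {"dx": 0, "dy": 0, "dz": 0.0003, "yaw": 0, "jaw": 0}, {"dx": 0, "dy": 0, "dz": 0.0003, "yaw": 0, "jaw": 0}, {"dx": 0, "dy": 0, "dz": 0.0003, "yaw": 0, "jaw": 0}, {"dx": 0, "dy": 0, "dz": 0.0003, "yaw": 0, "jaw": 0}, {"dx": 0, "dy": 0, "dz": 0.0003, "yaw": 0, "jaw": 0}, {"dx": 0, "dy": 0, "dz": 0.0003, "yaw": 0, "jaw": 0}, {"dx": 0, "dy": 0, "dz": 0.0003, "yaw": 0, "jaw": 0}, {"dx": 0, "dy": 0, "dz": 0.0003, "yaw": 0, "jaw": 0}, {"dx": 0, "dy": 0, "dz": 0.0003, "yaw": 0, "jaw": 0}]}}

```text
clock: 24.25
eef_pos: [679.2, -424.9, 106.4]
tool_rot: [3.141, -0.001, -0.179]
force: [-1.9, 2.6, 10.6]
width: 0.3
gripper_force: 5.0
```

```bash
python3 - <<'E'
from h import *
F=[];ims=[]
for i in range(6): ims.append(get_image('scene')[0].astype(float)); F.append(read_state()['force'])
print(np.mean(F,0),np.std(F,0))
cv2.imwrite('pics/s8.png',np.mean(ims,0)[:,:,::-1].round().astype(np.uint8))
S,o=prof('scene','s8',[625,-415,107],np.radians(-10.2),0.0,-4,40); print(' '.join('%d:%d'%(a,b[2]) for a,b in zip(S,o)))
E
```

```text
[-2.20116139  2.39313159  9.89054584] [0.42641913 0.6465544  0.3883202 ]
-40:203 -38:187 -36:171 -34:162 -32:157 -30:158 -28:160 -26:160 -24:160 -22:158 -20:153 -18:140 -16:126 -14:120 -12:129 -10:149 -8:168 -6:182 -4:188 -2:188 0:183 2:174 4:160 6:146 8:139 10:142 12:149 14:156 16:159 18:158 20:158 22:159 24:161 26:157 28:148 30:130 32:111 34:93 36:83 38:78 40:74
```

The push is steady at 9.9 N and the bubble is centred, so I'm handing in.

```bash
python3 -c "
from cell import *
print(finish_job())"
```

```text
the job is handed in; nothing more can be done
None
```

Job handed in at about 25 s: the level stands upright along the shelf, the bubble is centred between the lines after a knob turn of about 95° clockwise, and the arm is still pressing on it at about 10 N.

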